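# Clamp the oilstone in the quick-release vise

### The arm

A 6-joint arm with a two-finger parallel gripper is mounted at the origin on a cart in front of the work surface, level with it; the furniture and walls round the work are solid. World frame = base frame: x ahead of the robot, y to its left, z up, the work surface at z = 0. Lengths are in m, angles in rad, forces in N, time in s.
With the tool pointing down it reaches from about 0.275 to 0.85 m from the base axis. Payload 19 kg.
Tool frame: the origin (TCP) lies midway between the tips of the shut fingers; the grasp point (between the pads) lies 19 mm behind it; z points along the fingers, y is the direction in which the jaws open and shut (so a half turn about z gives the same grasp; the last joint's range is limited). The gripper opens to 85 mm and grips with 20 to 120 N. Pads are 22 mm wide; open, the fingers measure 114 mm over their backs; the gripper's body (76 mm by 85 mm) begins 54 mm behind the grasp point. The pads swing forward as they close: fully open they stand 13 mm farther back than shut.
Start: joints at [1.081, 0.15, 1.437, -0, 1.554, -0.134], TCP at [0.2, 0.539, 0.231] pointing down, gripper open.
Joint ranges: [-2.8, 2.8], [-0.68, 2.1], [0.12, 2.68], [-1.39, 4.53], [0.16, 2.79], [-2.81, 2.81]. Speed limits (rad/s): [1.89, 1.89, 2.22, 3.01, 3.01, 3.01].

### API

Orientations are given as a rotation vector (axis times angle).
In Python, from rig import state, camera, sign_off gives the robot as it stands.
- The arm moves only by the tool play_rows, never from a script. Its argument "motion" is a list that holds one entry, the list of rows, each a list of 5 numbers: the gripper command: -1 is shut, 1 is fully open, values between are in proportion, then the shift along the tool's x, y, z in cm, then the turn about the tool's z in degrees. A call has exactly 5 rows; each row shifts and turns the pose as measured when the row begins, along the tool's axes as they then stand; what a row does not reach is not made up. A row lasts 1/10 s, in which the tool goes at most 50 mm and 8.59 degrees, less where a joint would pass 70% of its speed; a pose out of reach is approached as far as the arm can. A call is refused whole if a number of a shift passes 5 or a number of a turn 8.59, either way. A call with a gripper value outside its range is refused whole. The fingers move at their own pace and stop on an object; "squeeze" is the grip in N (left out, the last holds). Time passes only in rows, so rows that do not move let the fingers close, or fill a call up. It gives the time, the measured TCP pose, the force and the opening at its end, in the units of the state.
- state(): the state, without advancing time (a new reading comes with each control period).
- camera(name): name is "scene" or "top" or "wrist"; returns a dict with "frame" (400x640x3 uint8, blue, green, red), "z_map" (400x640 float32, m along the optical axis (not along the pixel's ray), 0 where there is no reading), "fx", "fy", "cx", "cy" (pixels), "k1" (the pictures are not rectified: a ray, as slopes to the right and down, at radius r is drawn at 1 + k1 r^2 times it, then the intrinsics apply), "world_to_cam" (4x4, takes a point from world to camera coordinates). Camera axes: x right, y up, looking along -z (the intrinsics and any distortion apply to the point x, -y, -z); pixel columns grow to the right and rows downward; lengths in m; the calibration is good to about 2 mm. A picture is of the moment at which its call begins.
- sign_off(): hands the job in, once; it reports no verdict.
The state is a dict: "time": time; "joint_pos": joint angles; "joint_vel": joint speeds; "joint_torque": joint torques, N m; "eef_pos": TCP position; "orientation": TCP orientation; "wrist_force": force on the tool from outside, world axes, zero at the start; "ft_torque": the same for the moment, N m; "width": finger opening in m.
Only numpy, scipy, OpenCV 4.12 (cv2) and the standard library are available. Lean on these libraries where they do the work, as an engineer would, in place of code of your own. Each camera call takes 0.05 s, during which the arm holds its last target. There are 200 camera calls.

### The job

Clamp the oilstone in the bench-top vise so that chisels can be honed on it: press the release paddle down and, keeping it pressed, gently slide the moving jaw up until the stone is pushed square against the back cheek, without ramming it. Let the paddle come up, then turn the crank clockwise about half a turn so that the stone is held tight but not crushed, and let go. Leave the chisels and the glue brush where they lie.

Things in the scene. Friction and masses are not known exactly. Their poses are not given: they have to be found in the camera images.
- vise: fixed bench-top quick-release vise, dark iron on a dark wooden plinth 270 x 150 mm. Origin at the bench top, 105 mm from the plinth's crank-side end. Its x axis runs level along the screw from the crank end (-x) to the fixed jaw (+x), z up. The screw axis lies 82 mm above the bench. Two flat ways with their tops 110 mm above the bench carry the stone and the moving jaw
- jaw_rear (a point): middle of the moving jaw's upright rear face (140 mm wide, from 111 to 142 mm above the bench), 82 mm towards the crank end from the vise's origin when joint vise_jaw is 0; axes as the vise's. Pushing on this face slides the jaw
- vise_jaw (a joint): travel of the moving jaw in m along the vise's x: 0 fully open, at most 0.095, grows as it closes. Locked to the screw unless the release paddle is pressed; then it slides freely (about 3 N, and about 4 to 7 N more while it pushes the stone). Its wooden front cheek rests on worn packing and lies somewhere from 52 to 60 mm before jaw_rear: where it meets the stone must be felt
- release_lever (a joint): tilt of the release lever in rad: -0.1 to -0.18 when up (jaw locked); above 0.03 the jaw slides; stop at 0.15. A spring lifts it when let go; pressing it at the paddle's origin takes about 8 N to start and 12 N at the stop, more nearer the jaw
- release_paddle: ribbed steel thumb paddle of the release lever, 44 mm wide, sticking out level about 52 mm behind the jaw's rear face, above the screw; it travels with the jaw. Origin on its top surface, about 20 mm behind the rear face; 129 mm above the bench when up, 117 mm when fully pressed. A 4 mm lip runs along its free end; the crank arm begins 45 mm beyond that and turns up to 139 mm high
- crank (a joint): angle of the crank in rad, -0.3 to 8; grows when turned clockwise as seen from the crank end, which closes the locked jaw by 12 mm a turn. At 0 the knob is level with the screw on the vise's +y side, at pi/2 straight above it, at pi on the -y side. Turning takes 4 to 5 N at the knob when free and about 8 N at 70 N of clamping. Half a turn past where the jaw bites clamps with about 70 N; a full turn is too much. It stays where it is left
- crank_knob: wooden hand knob of the crank, a freely spinning round sleeve 22 mm thick and 60 mm long, lying along the vise's x axis, pinched from above across its width. Origin at its centre, 45 mm from the screw axis and 143 mm behind jaw_rear; its own turning means nothing
- vise_back_cheek: wooden cheek fixed to the fixed jaw, 12 x 130 x 30 mm; origin in the middle of its face that looks at the moving jaw, 110 mm from the vise's origin along its x and 124 mm above the bench; axes as the vise's
- oil_stone: grey oilstone in its dark wooden case, 62 x 210 x 34 mm (long along its own y), about 0.7 kg, lying across the vise's ways between the jaws, a few mm short of the back cheek and slightly askew. Origin under its middle
- chisel_1: bench chisel, 265 mm, lying beside the vise; origin under its middle. It must stay where it is
- glue_brush: flat glue brush, 209 mm, lying on the other side of the vise; origin under its middle. It must stay where it is
- chisel_2: bench chisel, 280 mm, lying to the right; origin under its middle. It must stay where it is
Things that resemble listed ones, but are neither listed nor needed, are in the scene too. There is more than one size of the oil_stone; the job needs the larger.

How it is judged:
By the outcome, as a careful person would: the job done as asked, in the order asked, and still so for the second after the job is handed in, with the robot touching nothing.
It also fails if it takes over 61 s, if anything falls off the work surface, if the arm or the gripper's body presses on something with over 40 N, if the wrist force passes 120 N, or if a joint passes its speed limit or range.

## Working session

There is one attempt and no reset: what is moved stays moved. The work goes in short steps, Python scripts to look and compute and a tool call to move; the robot and the scene stay as the last step left them, time stands still between calls to the robot, and variables do not carry over. Pictures are saved under pics/ and viewed, about 8 in all and at most 12, crops included, and the job is handed in when it is done.

Besides the shell and the picture viewer there is one more tool, called after ">>>" as name(argument=value, ...) on one line, values as JSON. play_rows: Moves the arm, as the interface text tells. Its arguments: {"type":"object","properties":{"motion":{"type":"array","items":{"type":"array","items":{"type":"array","items":{"type":"number"}}}},"squeeze":{"type":"number"}},"required":["motion"]}

```bash
ls; mkdir -p pics
cat > h.py <<'E'
import numpy as np, cv2
from rig import state, camera, sign_off
from scipy.spatial.transform import Rotation as R
def cloud(c):
    h,w=c["z_map"].shape; u,v=np.meshgrid(np.arange(w),np.arange(h))
    K=np.array([[c["fx"],0,c["cx"]],[0,c["fy"],c["cy"]],[0,0,1]])
    p=cv2.undistortPoints(np.stack([u,v],-1).reshape(-1,1,2).astype(np.float64),K,np.array([c["k1"],0,0,0,0])).reshape(h,w,2)
    z=c["z_map"]; P=np.stack([p[...,0]*z,-p[...,1]*z,-z,np.ones_like(z)],-1)
    W=P@np.linalg.inv(c["world_to_cam"]).T
    W[z==0]=np.nan
    return W[...,:3]
def st():
    s=state(); print({k:np.round(s[k],3).tolist() for k in("time","eef_pos","orientation","wrist_force","width","joint_pos")}); return s
E
python3 - <<'E'
from h import *
s=st(); print(R.from_rotvec(s["orientation"]).as_matrix().round(3))
for n in("scene","top"):
    c=camera(n); cv2.imwrite(f"pics/{n}0.png",c["frame"]); np.savez(f"{n}0.npz",**c)
    print(n,c["fx"],c["k1"],np.linalg.inv(c["world_to_cam"]).round(2).tolist(), (c["z_map"]>0).mean())
E
```

```text
pics
{'time': 0.0, 'eef_pos': [0.2, 0.539, 0.231], 'orientation': [-0.556, -3.092, 0.002], 'wrist_force': [-0.49, 0.202, -0.356], 'width': 0.085, 'joint_pos': [1.081, 0.151, 1.438, -0.0, 1.554, -0.134]}
[[-0.937  0.348 -0.001]
 [ 0.348  0.937 -0.001]
 [ 0.    -0.001 -1.   ]]
scene 452.74509842637957 -0.04488315909918961 [[0.84, 0.39, -0.37, 0.19], [-0.54, 0.61, -0.58, -0.66], [-0.0, 0.69, 0.72, 0.82], [0.0, 0.0, 0.0, 1.0]] 0.99595703125
top 477.19104801147085 -0.13592829377196913 [[-0.03, 1.0, -0.08, 0.49], [-1.0, -0.03, 0.02, -0.07], [0.02, 0.08, 1.0, 1.13], [0.0, 0.0, 0.0, 1.0]] 0.9959140625
```

View pics/scene0.png

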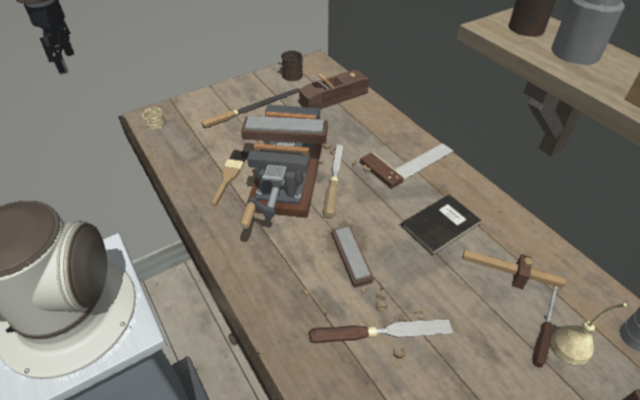

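View pics/top0.png

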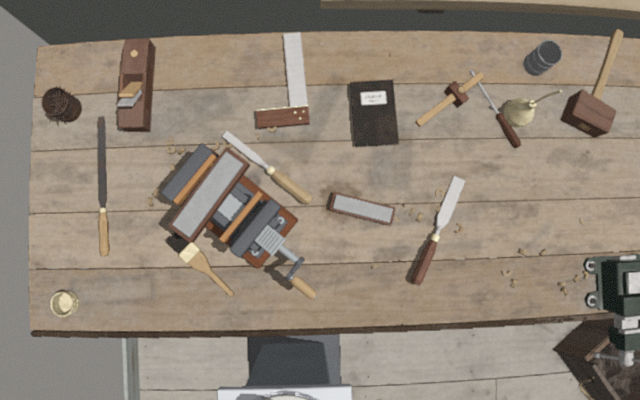

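The vise lies at about (240,215) in the top view, with its crank knob at (302,287) pointing toward the robot and its fixed jaw up-left. The large stone is at (208,193), with chisels and brush to either side.

Run:
```python
from h import *
c=dict(np.load("top0.npz")); W=cloud(c); f=c["frame"]
np.save("W0.npy",W)
for n,(u,v) in dict(knob=(302,287),hand=(290,268),paddle=(268,238),stone=(208,193),bcheek=(198,177),fixedjaw=(187,173),fcheek=(243,213),mjaw=(257,228),brushtip=(180,245),table=(350,260)).items(): print(n,W[v,u].round(3))
# height map
crop=f[130:310,140:330]; big=cv2.resize(crop,None,fx=4,fy=3.3,interpolation=cv2.INTER_CUBIC)
big=cv2.resize(crop,(760,720),interpolation=cv2.INTER_CUBIC)[:, :]
cv2.imwrite("pics/crop0.png",cv2.resize(crop,(627,594),interpolation=cv2.INTER_CUBIC))
hsv=cv2.cvtColor(f,cv2.COLOR_BGR2HSV)
u,v=np.meshgrid(np.arange(640),np.arange(400)); roi=(u>140)&(u<330)&(v>130)&(v<310)
m=roi&(W[...,2]>0.13)&(W[...,2]<0.16)&(hsv[...,1]<70)&(hsv[...,2]>90)
# stone grey top
n,l,s,ce=cv2.connectedComponentsWithStats(m.astype(np.uint8))
for i in range(1,n):
  if s[i,4]>60:
    P=W[l==i]; r=cv2.minAreaRect((P[:,:2]*1000).astype(np.float32)); print(s[i],r,np.median(P[:,2]))
# orange cheeks
m=roi&(W[...,2]>0.1)&(hsv[...,1]>120)&(hsv[...,2]>110)
n,l,s,ce=cv2.connectedComponentsWithStats(m.astype(np.uint8))
for i in range(1,n):
  if s[i,4]>25:
    P=W[l==i]; r=cv2.minAreaRect((P[:,:2]*1000).astype(np.float32)); print("or",s[i],r,np.median(P[:,2]))
```

```text
knob [ 0.401 -0.053  0.124]
hand [ 0.436 -0.024  0.002]
paddle [0.506 0.016 0.13 ]
stone [0.603 0.139 0.144]
bcheek [0.638 0.161 0.139]
fixedjaw [0.647 0.184 0.141]
fcheek [0.56  0.066 0.139]
mjaw [0.527 0.037 0.142]
brushtip [0.496 0.234 0.012]
table [ 0.45  -0.167  0.   ]
[162 143  50  58 907] ((651.3126220703125, 186.64044189453125), (34.195716857910156, 137.53671264648438), 50.38637161254883) 0.13885127653548512
[ 172  151   72   87 2174] ((602.1217041015625, 141.490478515625), (51.78883361816406, 195.43634033203125), 52.668697357177734) 0.14436636159651756
[ 230  199   56   59 1167] ((512.4064331054688, 22.716598510742188), (77.68710327148438, 139.10330200195312), 50.15357971191406) 0.141814210476375
or [174 155  42  49 408] ((634.0454711914062, 169.63174438476562), (13.679415702819824, 131.86367797851562), 48.63535690307617) 0.13911158094269455
or [220 191  43  51 356] ((554.4094848632812, 72.79966735839844), (16.595027923583984, 129.389404296875), 49.87551498413086) 0.1397343861767708
```

View pics/crop0.png

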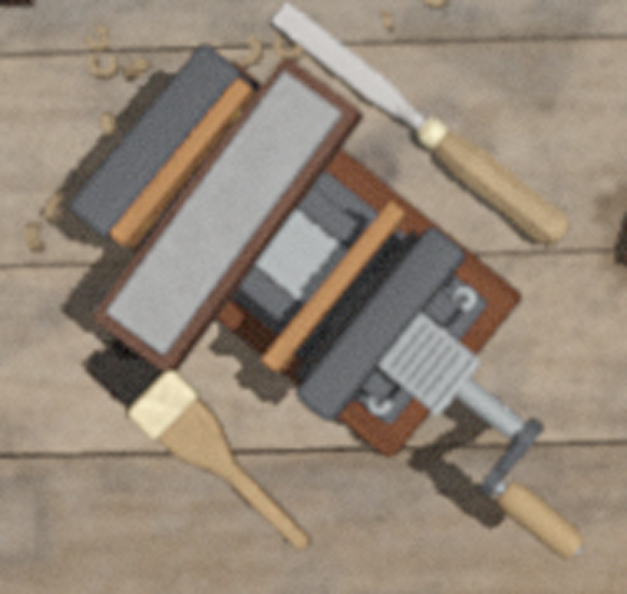

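The crop shows the crank knob on the vise's +y side (lower left) and raised. The paddle is at crop (430,362), the moving jaw at (385,325), and the front cheek is well short of the stone. Next I'll fit the vise frame.

Run:
```python
from h import *
W=np.load("W0.npy"); c=dict(np.load("top0.npz")); f=c["frame"]
hsv=cv2.cvtColor(f,cv2.COLOR_BGR2HSV)
u,v=np.meshgrid(np.arange(640),np.arange(400)); roi=(u>140)&(u<330)&(v>130)&(v<310)
Z=W[...,2]
def big(m):
  n,l,s,_=cv2.connectedComponentsWithStats(m.astype(np.uint8)); return l==1+np.argmax(s[1:,4])
iron=(hsv[...,1]<70)
fj=big(roi&(Z>.13)&iron&(u+v<365)&(u<215)); 
mj=big(roi&(Z>.136)&iron&(u>225)); 
orr=roi&(Z>.13)&(hsv[...,1]>120)&(hsv[...,2]>110)
bc=big(orr&(u<220)); fc=big(orr&(u>218))
for a in (48.5,49,49.5,50,50.5,51):
  t=np.radians(a); ex=np.array([np.cos(t),np.sin(t)])
  print(a,[round(np.subtract(*np.percentile((W[m][:,:2]@ex)*1000,[97,3])),2) for m in (fj,bc,fc,mj)])
for nm,m in dict(fj=fj,bc=bc,fc=fc,mj=mj).items():
  P=W[m][:,:2]; e,V=np.linalg.eigh(np.cov(P.T)); d=V[:,0]*np.sign(V[0,0]); print(nm,np.degrees(np.arctan2(d[1],d[0])).round(2),P.mean(0).round(4),m.sum())
t=np.radians(49.9); ex=np.array([np.cos(t),np.sin(t)]); ey=np.array([-ex[1],ex[0]])
for nm,m in dict(fj=fj,bc=bc,fc=fc,mj=mj).items():
  P=W[m][:,:2]; X=P@ex*1000; Y=P@ey*1000
  print(nm,"x",np.percentile(X,[1,3,50,97,99]).round(1),"y",np.percentile(Y,[1,99]).round(1),"ymid",np.mean(np.percentile(Y,[1,99])).round(1))
pl=roi&(Z>.1)&(Z<.135)&iron; P=W[pl]; X=P[:,:2]@ex*1000; Y=P[:,:2]@ey*1000
print("paddle cand hist"); 
for x0 in range(330,430,6):
  k=(X>=x0)&(X<x0+6); print(x0,k.sum(),np.percentile(Y[k],[5,95]).round(0) if k.sum() else '',np.median(P[k,2]).round(4) if k.sum() else '')
kn=roi&(Z>.085)&(hsv[...,1]>80)&(u>280)&(v>265); kn=big(kn); P=W[kn]; X=P[:,:2]@ex*1000; Y=P[:,:2]@ey*1000
print("knob",kn.sum(),np.percentile(X,[2,50,98]),np.percentile(Y,[2,50,98]),np.percentile(P[:,2],[5,50,95]))
print(ex,ey)
```

```text
48.5 [np.float64(27.27), np.float64(11.74), np.float64(12.45), np.float64(33.29)]
49 [np.float64(27.47), np.float64(11.33), np.float64(11.74), np.float64(33.21)]
49.5 [np.float64(27.78), np.float64(10.99), np.float64(11.37), np.float64(33.34)]
50 [np.float64(28.15), np.float64(11.14), np.float64(11.26), np.float64(33.43)]
50.5 [np.float64(28.69), np.float64(11.48), np.float64(11.01), np.float64(33.45)]
51 [np.float64(29.24), np.float64(11.91), np.float64(11.42), np.float64(33.44)]
fj 46.88 [0.6567 0.1845] 786
bc 49.56 [0.6354 0.1674] 357
fc 50.02 [0.5531 0.0705] 344
mj 49.62 [0.5295 0.0439] 1028
fj x [547.1 549.  564.5 577.2 578.1] y [-445.6 -309.7] ymid -377.6
bc x [532.  532.4 537.  543.5 543.9] y [-439.6 -314.7] ymid -377.2
fc x [404.7 405.  410.  416.4 416.7] y [-440.7 -313.9] ymid -377.3
mj x [359.  359.5 374.3 392.9 394.9] y [-444.6 -309.3] ymid -377.0
paddle cand hist
330 60 [-396. -357.] 0.1308
336 59 [-396. -358.] 0.1304
342 93 [-412. -341.] 0.1282
348 108 [-413. -340.] 0.1267
354 138 [-426. -327.] 0.125
360 0  
366 0  
372 0  
378 0  
384 4 [-420. -386.] 0.1338
390 43 [-428. -336.] 0.1341
396 104 [-421. -335.] 0.1295
402 22 [-417. -333.] 0.1326
408 0  
414 0  
420 50 [-415. -345.] 0.1069
426 103 [-413. -341.] 0.1072
knob 260 [188.18136568 215.77516962 242.61311423] [-351.76276663 -342.47085105 -332.22895046] [0.11579426 0.12126073 0.12495179]
[0.64412363 0.7649214 ] [-0.7649214   0.64412363]
```

>>> play_rows(motion=[[[-1, 0, 0, 0, 7.4], [-1, 0, 0, 0, 7.4], [-1, 0, 0, 0, 7.4], [-1, 0, 0, 0, 7.4], [-1, 0, 0, 0, 7.4]]])

```text
time: 0.6
eef_pos: [0.1999, 0.5382, 0.2289]
orientation: [1.538, 2.739, -0.007]
wrist_force: [-0.1, 0.0, 0.8]
width: 0.0125
```

>>> play_rows(motion=[[[-1, 0, 0, 0, 7.4], [-1, 0, 0, 0, 7.4], [-1, 0, 0, 0, 7.4], [-1, 0, 0, 0, 7.4], [-1, 0, 0, 0, 7.4]]])

```text
time: 1.1
eef_pos: [0.1996, 0.5376, 0.2271]
orientation: [2.355, 2.076, -0.012]
wrist_force: [0.3, -0.8, 0.3]
width: -0.0
```

>>> play_rows(motion=[[[-1, 0, 0, 0, 7.4], [-1, 0, 0, 0, 7.4], [-1, 0, 0, 0, 7.4], [-1, 0, 0, 0, 7.4], [-1, 0, 0, 0, 7.4]]])

```text
time: 1.6
eef_pos: [0.1993, 0.537, 0.2253]
orientation: [2.904, 1.179, -0.014]
wrist_force: [0.4, -0.4, -0.7]
width: 0.0
```

```bash
cat >> h.py <<'E'
A=np.radians(49.8); EX=np.array([np.cos(A),np.sin(A),0]); EY=np.array([-EX[1],EX[0],0]); T0=-.3772
def go(s,t,z,q=True):
    "what to shift (cm, tool axes) and turn (deg) to get to vise-aligned s,t,z (mm)"
    x=state(); M=R.from_rotvec(x["orientation"]).as_matrix(); p=x["eef_pos"]
    d=(s*EX+t*EY)/1000+np.array([0,0,z/1000])-p
    yaw=np.degrees(np.arctan2(M[1,0],M[0,0]))
    print("t",round(x["time"],2),"s,t,z",np.round([p@EX*1e3,p@EY*1e3,p[2]*1e3],1),"shift cm",(M.T@d*100).round(2),"turn",round(-((49.8-yaw+180)%360-180),2),"tilt",M[:2,2].round(4))
    F=np.array(x["wrist_force"]); print("F s,t,z",np.round([F@EX,F@EY,F[2]],2),"tau",np.round(x["ft_torque"],2),"w",round(float(x["width"]),4),"q",np.round(x["joint_pos"],2))
E
python3 -c "
from h import *
go(342,-377,190)"
```

```text
t 1.6 s,t,z [538.8 194.4 225.3] shift cm [-13.97  58.77   3.88] turn -5.6 tilt [-0.0054 -0.0101]
F s,t,z [-0.05 -0.52 -0.68] tau [-0.02 -0.02  0.03] w 0.0 q [1.08 0.16 1.44 0.   1.55 1.88]
```

>>> play_rows(motion=[[[-1, -1, 4.2, 0, -5.6], [-1, -1, 4.2, 0, 0], [-1, -1, 4.2, 0, 0], [-1, -1, 4.2, 0, 0], [-1, -1, 4.2, 0, 0]]])

```text
time: 2.1
eef_pos: [0.3219, 0.3563, 0.2239]
orientation: [2.848, 1.308, -0.02]
wrist_force: [0.6, 0.5, -0.4]
width: -0.0001
```

>>> play_rows(motion=[[[-1, -1, 4.2, 0, 0], [-1, -1, 4.2, 0, 0], [-1, -1, 4.2, 0, 0], [-1, -1, 4.2, 0, 0], [-1, -1, 4.2, 0, 0]]])

```text
time: 2.6
eef_pos: [0.4516, 0.1732, 0.2246]
orientation: [2.847, 1.309, -0.02]
wrist_force: [0.3, 1.2, 0.3]
width: -0.0002
```

```bash
python3 -c "
from h import *
go(342,-377,190)"
```

```text
t 2.6 s,t,z [ 423.8 -233.2  224.6] shift cm [-8.02 14.44  3.6 ] turn -0.42 tilt [-0.0085 -0.0125]
F s,t,z [1.08 0.53 0.27] tau [ 0.05 -0.11  0.02] w -0.0002 q [ 0.21 -0.03  1.64 -0.01  1.54  0.92]
```

>>> play_rows(motion=[[[-1, -2, 3.6, 0.3, 0], [-1, -2, 3.6, 0.3, 0], [-1, -2, 3.6, 0.3, 0], [-1, -2, 3.6, 0.3, 0], [-1, 0, 0, 0, 0]]])

```text
time: 3.1
eef_pos: [0.5115, 0.0076, 0.2121]
orientation: [2.85, 1.303, -0.024]
wrist_force: [-1.2, -0.1, 0.4]
width: 0.0
```

```bash
python3 -c "
from h import *
go(342,-377,140)
c=camera('wrist'); cv2.imwrite('pics/w1.png',c['frame']); np.savez('w1.npz',**c)
W=cloud(c); print(np.linalg.inv(c['world_to_cam']).round(2).tolist())
P=W.reshape(-1,3); X=P@EX*1e3; Y=P@EY*1e3; Z=P[:,2]
k=(Z>.135)&(Z<.15)&(abs(Y+377)<60)
h,e=np.histogram(X[k],np.arange(340,420,2)); print(dict(zip(e.astype(int).tolist(),h.tolist())))
k=(Z>.11)&(Z<.135)&(abs(Y+377)<15)&(X<358)&(X>290)
print(k.sum(), [(x,round(float(np.median(Z[k&(X>x)&(X<x+6)])),4)) for x in range(300,358,6) if (k&(X>x)&(X<x+6)).any()])
"
```

```text
t 3.1 s,t,z [ 336.  -385.8  212.1] shift cm [ 0.72 -0.89  7.2 ] turn -0.67 tilt [-0.0106 -0.0131]
F s,t,z [-0.88  0.82  0.41] tau [-0.03  0.   -0.08] w 0.0 q [-0.13  0.03  1.6  -0.01  1.51  0.59]
[[0.76, 0.62, 0.2, 0.56], [-0.65, 0.72, 0.23, 0.06], [0.0, -0.3, 0.95, 0.35], [0.0, 0.0, 0.0, 1.0]]
{340: 0, 342: 0, 344: 0, 346: 0, 348: 0, 350: 0, 352: 0, 354: 0, 356: 0, 358: 184, 360: 515, 362: 565, 364: 602, 366: 629, 368: 617, 370: 641, 372: 634, 374: 640, 376: 644, 378: 657, 380: 667, 382: 659, 384: 700, 386: 758, 388: 323, 390: 70, 392: 70, 394: 60, 396: 5, 398: 0, 400: 0, 402: 0, 404: 93, 406: 716, 408: 716, 410: 729, 412: 746, 414: 732, 416: 602}
2865 [(306, 0.1347), (312, 0.1318), (318, 0.1307), (324, 0.1299), (330, 0.1292), (336, 0.1287), (342, 0.1279), (348, 0.1272), (354, 0.1267)]
```

View pics/w1.png

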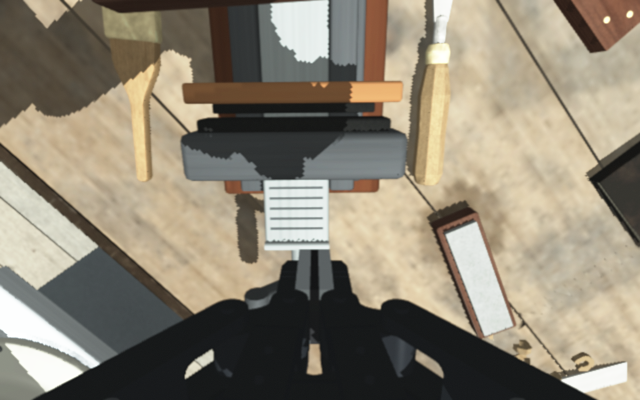

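The view shows the ribbed paddle at (297,212), the jaw's rear edge at row ~180 and the shut fingers in line at (313,255). The depths agree with the top-view fit (rear face at s=358).

>>> play_rows(motion=[[[-1, 0.4, -0.5, 2.4, -0.7], [-1, 0.3, -0.4, 2.4, 0], [-1, 0.1, 0, 1.8, 0], [-1, 0, 0, 0.5, 0], [-1, 0, 0, 0, 0]]])

```text
time: 3.65
eef_pos: [0.5074, 0.0241, 0.1395]
orientation: [2.842, 1.324, -0.022]
wrist_force: [0.1, 0.3, -0.1]
width: 0.0001
```

```bash
python3 -c "
from h import *
go(343,-377,119)"
```

```text
t 3.65 s,t,z [ 345.9 -372.   139.5] shift cm [-0.26  0.5   2.05] turn 0.17 tilt [-0.0104 -0.0112]
F s,t,z [ 0.32  0.15 -0.07] tau [ 0.03  0.02 -0.03] w 0.0001 q [-0.1   0.07  1.72 -0.01  1.37  0.6 ]
```

>>> play_rows(motion=[[[-1, -0.2, 0.4, 0.4, 0], [-1, 0, 0, 0.4, 0], [-1, 0, 0, 0.4, 0], [-1, 0, 0, 0.4, 0], [-1, 0, 0, 0.3, 0]]])

```text
time: 4.15
eef_pos: [0.5101, 0.0192, 0.123]
orientation: [2.839, 1.324, -0.018]
wrist_force: [-6.3, -0.6, 12.5]
width: -0.0001
```

```bash
python3 -c "
from h import *
go(343,-377,118)"
```

```text
t 4.15 s,t,z [ 343.9 -377.2  123. ] shift cm [-0.08 -0.02  0.51] turn 0.2 tilt [-0.0066 -0.0131]
F s,t,z [-4.52  4.45 12.45] tau [0.12 0.96 0.01] w -0.0001 q [-0.1   0.08  1.73 -0.01  1.33  0.6 ]
```

>>> play_rows(motion=[[[-1, 0, 0, 0.3, 0], [-1, 0, 0, 0.3, 0], [-1, 0, 0, 0.2, 0], [-1, 0, 0, 0.1, 0], [-1, 0, 0, 0.1, 0]]])

```text
time: 4.65
eef_pos: [0.5109, 0.0197, 0.1184]
orientation: [2.838, 1.323, -0.01]
wrist_force: [-8.0, 3.2, 15.1]
width: 0.0003
```

```bash
python3 -c "
from h import *
go(343,-377,118)"
```

```text
t 4.65 s,t,z [ 344.8 -377.5  118.4] shift cm [-0.18 -0.05  0.05] turn 0.18 tilt [-0.0015 -0.0118]
F s,t,z [-2.72  8.17 15.15] tau [ 0.54  1.29 -0.01] w 0.0003 q [-0.1   0.09  1.74 -0.01  1.31  0.6 ]
```

>>> play_rows(motion=[[[-1, 0.2, 0, 0.12, 0], [-1, 0.3, 0, 0.12, 0], [-1, 0.3, 0, 0.12, 0], [-1, 0.3, 0, 0.12, 0], [-1, 0.3, 0, 0.12, 0]]])

```text
time: 5.15
eef_pos: [0.5207, 0.0314, 0.1183]
orientation: [2.838, 1.322, -0.001]
wrist_force: [-7.9, 1.8, 17.9]
width: -0.0002
```

```bash
python3 -c "
from h import *
go(343,-377,118)"
```

```text
t 5.15 s,t,z [ 360.1 -377.5  118.3] shift cm [-1.71 -0.05  0.03] turn 0.15 tilt [ 0.0039 -0.0103]
F s,t,z [-3.74  7.19 17.94] tau [0.49 1.29 0.07] w -0.0002 q [-0.08  0.1   1.72 -0.01  1.31  0.62]
```

>>> play_rows(motion=[[[-1, 0.3, 0, 0.1, 0], [-1, 0.3, 0, 0.1, 0], [-1, 0.3, 0, 0.1, 0], [-1, 0.3, 0, 0.1, 0], [-1, 0.3, 0, 0.1, 0]]])

```text
time: 5.65
eef_pos: [0.5313, 0.044, 0.1184]
orientation: [2.837, 1.321, 0.006]
wrist_force: [-6.2, 0.6, 14.9]
width: 0.0001
```

```bash
cat >> h.py <<'E'
def look(save=None):
    c=camera("top"); W=cloud(c); f=c["frame"]; hsv=cv2.cvtColor(f,cv2.COLOR_BGR2HSV)
    if save: cv2.imwrite(save,cv2.resize(f[130:310,140:330],(627,594),interpolation=cv2.INTER_CUBIC))
    X=W@EX*1e3; Y=W@EY*1e3; Z=W[...,2]
    def big(m):
        n,l,s,_=cv2.connectedComponentsWithStats(m.astype(np.uint8)); return l==1+np.argmax(s[1:,4])
    o=(abs(Y+377)<75)&(Z>.13)&(Z<.15)&(hsv[...,1]>120)&(hsv[...,2]>90)
    fc=big(o&(X<470)&(X>380)); print("front cheek s",np.percentile(X[fc],[1,99]).round(1),fc.sum())
    g=big((abs(Y+377)<115)&(X>420)&(X<540)&(Z>.138)&(Z<.15)&(hsv[...,1]<70)&(hsv[...,2]>90))
    r=cv2.minAreaRect(np.stack([X[g],Y[g]],-1).astype(np.float32)); print("stone",np.round(r[0],1),np.round(r[1],1),round(r[2],2))
    k=(X<425)&(X>390)&(Z>.12)&(Z<.1)
E
python3 -c "
from h import *
go(343,-377,118); look()"
```

```text
t 5.65 s,t,z [ 376.6 -377.4  118.4] shift cm [-3.36 -0.05  0.04] turn 0.14 tilt [ 0.0085 -0.0091]
F s,t,z [-3.59  5.12 14.94] tau [0.33 1.12 0.05] w 0.0001 q [-0.06  0.12  1.7  -0.01  1.31  0.64]
front cheek s [443.5 454.4] 24
stone [ 499.3 -420.7] [92.2 51. ] 89.57
```

```bash
cat >> h.py <<'E'
def wl(save=None):
    c=camera("wrist"); W=cloud(c); f=c["frame"]; hsv=cv2.cvtColor(f,cv2.COLOR_BGR2HSV)
    if save: cv2.imwrite(save,f)
    X=W@EX*1e3; Y=W@EY*1e3; Z=W[...,2]
    for nm,m in (("jaw",(abs(Y+377)<72)&(Z>.137)&(Z<.146)&(hsv[...,1]<80)&(X<455)),("orange",(abs(Y+377)<68)&(Z>.132)&(Z<.145)&(hsv[...,1]>110)&(X<475)),("bcheek",(abs(Y+377)<68)&(Z>.132)&(Z<.145)&(hsv[...,1]>110)&(X>520)),("stone",(abs(Y+377)<115)&(Z>.138)&(Z<.15)&(hsv[...,1]<70)&(hsv[...,2]>110)&(X>455))):
        if m.sum()>30: print(nm,m.sum(),"s",np.percentile(X[m],[1,50,99]).round(1),"t",np.percentile(Y[m],[1,99]).round(1))
        if nm=="stone" and m.sum()>30:
            for t in range(-470,-280,30):
                k=m&(abs(Y-t)<8); 
                if k.sum()>20: print("   t",t,np.percentile(X[k],[1,99]).round(1))
E
python3 -c "
from h import *
wl('pics/w2.png')"
```

```text
jaw 29147 s [384.3 412.2 425.2] t [-440.6 -307.7]
orange 9113 s [442.7 449.3 467.8] t [-435.2 -311. ]
stone 12689 s [469.4 475.4 478.5] t [-457.7 -284.3]
   t -440 [475.9 478.6]
   t -410 [474.2 478.6]
   t -380 [473.2 478.4]
   t -350 [471.7 478.1]
   t -320 [470.4 478. ]
   t -290 [468.9 477.5]
```

View pics/w2.png

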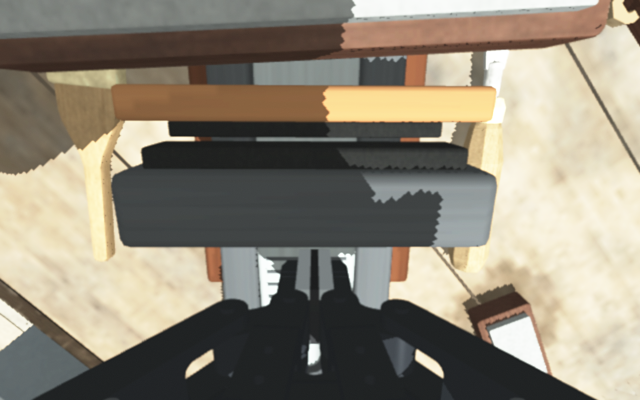

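The wrist view shows the jaw (rows 165–246) following, with its cheek (row ~105) still short of the stone's dark case (row ~60). Next I check whether the jaw is ahead of the fingers.

```bash
python3 -c "
from h import *
go(343,-377,118)
c=camera('wrist'); W=cloud(c); X=W@EX*1e3; Y=W@EY*1e3; Z=W[...,2]
for lo,hi in((-435,-410),(-345,-320)):
  k=(Y>lo)&(Y<hi)&(X>370)&(X<480)
  for x in range(380,480,4):
    q=k&(X>=x)&(X<x+4); 
    if q.sum(): print(x,q.sum(),np.median(Z[q]).round(4),end=' | ')
  print()
c=camera('top'); W=cloud(c); X=W@EX*1e3; Y=W@EY*1e3; Z=W[...,2]
k=(abs(Y+377)<70)&(X>370)&(X<480)
for x in range(380,480,4):
    q=k&(X>=x)&(X<x+4)&(Z<.15); 
    if q.sum(): print(x,q.sum(),np.median(Z[q]).round(4),np.percentile(Y[q],[5,95]).round(),end=' | ')
"
```

```text
t 5.75 s,t,z [ 377.  -377.4  118.4] shift cm [-3.4  -0.05  0.04] turn 0.15 tilt [ 0.009  -0.0086]
F s,t,z [ 1.54  5.77 12.74] tau [0.94 0.57 0.03] w -0.0002 q [-0.06  0.12  1.7  -0.01  1.31  0.64]
380 588 0.1912 | 384 862 0.1937 | 388 4831 0.1929 | 396 425 0.1405 | 400 653 0.1414 | 404 703 0.1414 | 408 734 0.1414 | 412 739 0.1414 | 416 768 0.1413 | 420 843 0.1406 | 424 920 0.1353 | 428 712 0.1343 | 432 636 0.1305 | 436 373 0.1312 | 440 519 0.1365 | 444 875 0.1383 | 448 964 0.1383 | 452 528 0.1378 | 456 121 0.1094 | 460 129 0.1091 | 464 833 0.1261 | 468 1036 0.1353 | 472 1427 0.1359 | 476 831 0.1427 | 
380 736 0.1893 | 384 1080 0.1922 | 388 4856 0.1909 | 396 392 0.1404 | 400 682 0.1412 | 404 733 0.1413 | 408 743 0.1413 | 412 760 0.1413 | 416 783 0.1413 | 420 872 0.1406 | 424 989 0.1352 | 428 775 0.1342 | 432 784 0.1301 | 436 516 0.1312 | 440 689 0.1319 | 444 893 0.1382 | 448 984 0.1382 | 452 635 0.1378 | 456 291 0.1091 | 460 1112 0.1252 | 464 1022 0.1352 | 468 1507 0.1363 | 472 1219 0.1427 | 476 633 0.1426 | 
440 2 0.1376 [-440. -439.] | 444 7 0.1407 [-440. -435.] | 448 9 0.1389 [-440. -432.] | 452 12 0.1397 [-445. -430.] | 456 3 0.0321 [-446. -443.] | 460 4 0.0331 [-447. -444.] | 464 2 0.031 [-446. -444.] | 468 55 0.1318 [-446. -418.] | 472 37 0.137 [-445. -414.] | 476 62 0.1422 [-445. -411.] |
```

>>> play_rows(motion=[[[-1, 0.15, 0, 0.12, 0], [-1, 0.15, 0, 0.1, 0], [-1, 0.15, 0, 0.1, 0], [-1, 0.15, 0, 0.1, 0], [-1, 0.15, 0, 0.1, 0]]])

```text
time: 6.35
eef_pos: [0.5372, 0.0509, 0.1184]
orientation: [2.837, 1.321, 0.015]
wrist_force: [-8.5, -0.6, 15.5]
width: -0.0001
```

```bash
cat >> h.py <<'E'
def prof():
    go(400,-377,118)
    c=camera('wrist'); W=cloud(c); X=W@EX*1e3; Y=W@EY*1e3; Z=W[...,2]; hsv=cv2.cvtColor(c["frame"],cv2.COLOR_BGR2HSV)
    for lo,hi in((-440,-420),(-335,-315)):
        k=(Y>lo)&(Y<hi); j=k&(Z>.139)&(Z<.143)&(X<440)&(X>385); o=k&(Z>.136)&(Z<.142)&(X>430)&(X<480)&(hsv[...,1]>140)&(hsv[...,2]>70)
        s=k&(Z>.1405)&(Z<.15)&(X>455)
        print("t",lo,"rear",np.percentile(X[j],[2,98]).round(1),"cheek",np.percentile(X[o],[2,90]).round(1) if o.any() else '',"stone near",np.percentile(X[s],2).round(1) if s.any() else '')
E
python3 -c "
from h import *
prof()"
```

```text
t 6.35 s,t,z [ 385.6 -377.4  118.4] shift cm [ 1.44 -0.04  0.04] turn 0.15 tilt [ 0.0138 -0.007 ]
F s,t,z [-5.95  6.15 15.46] tau [-0.04  1.38  0.08] w -0.0001 q [-0.04  0.13  1.69 -0.01  1.3   0.66]
t -440 rear [406.1 432.3] cheek  stone near 475.5
t -335 rear [406.  432.3] cheek  stone near 471.3
```

>>> play_rows(motion=[[[-1, 0.06, 0, 0.1, 0], [-1, 0.06, 0, 0.1, 0], [-1, 0.06, 0, 0.1, 0], [-1, 0.06, 0, 0.1, 0], [-1, 0.06, 0, 0.1, 0]]])

```text
time: 6.9
eef_pos: [0.5392, 0.0533, 0.1183]
orientation: [2.836, 1.32, 0.019]
wrist_force: [-8.8, -0.8, 15.3]
width: 0.0001
```

```bash
python3 -c "
from h import *
prof()"
```

```text
t 6.9 s,t,z [ 388.7 -377.5  118.3] shift cm [ 1.13 -0.04  0.04] turn 0.13 tilt [ 0.0165 -0.0073]
F s,t,z [-6.31  6.22 15.27] tau [0.05 1.44 0.05] w 0.0001 q [-0.04  0.14  1.69 -0.01  1.3   0.66]
t -440 rear [409.1 435.3] cheek  stone near 475.0
t -335 rear [409.2 435.6] cheek [454.7 454.7] stone near 474.0
```

>>> play_rows(motion=[[[-1, 0.05, 0, 0.1, 0], [-1, 0.05, 0, 0.1, 0], [-1, 0.05, 0, 0.1, 0], [-1, 0.05, 0, 0.1, 0], [-1, 0.05, 0, 0.1, 0]]])

```text
time: 7.45
eef_pos: [0.5404, 0.0547, 0.1183]
orientation: [2.834, 1.319, 0.02]
wrist_force: [-10.4, -1.5, 17.7]
width: -0.0
```

```bash
python3 -c "
from h import *
prof()"
```

```text
t 7.45 s,t,z [ 390.5 -377.5  118.3] shift cm [ 0.95 -0.05  0.04] turn 0.11 tilt [ 0.0183 -0.0084]
F s,t,z [-7.87  6.92 17.67] tau [-0.18  1.57  0.07] w -0.0 q [-0.04  0.14  1.68 -0.01  1.3   0.67]
t -440 rear [410.9 437.1] cheek [456.5 463.2] stone near 475.6
t -335 rear [411.1 437.3] cheek  stone near 475.7
```

>>> play_rows(motion=[[[-1, 0.05, 0, 0.1, 0], [-1, 0.05, 0, 0.1, 0], [-1, 0.05, 0, 0.1, 0], [-1, 0.05, 0, 0.1, 0], [-1, 0.05, 0, 0.1, 0]]])

```text
time: 8.0
eef_pos: [0.5413, 0.0557, 0.1183]
orientation: [2.833, 1.317, 0.021]
wrist_force: [-10.5, -2.3, 16.8]
width: -0.0
```

```bash
python3 -c "
from h import *
prof()"
```

```text
t 8.0 s,t,z [ 392.  -377.5  118.3] shift cm [ 0.8  -0.05  0.03] turn 0.08 tilt [ 0.0193 -0.0099]
F s,t,z [-8.56  6.53 16.82] tau [-0.24  1.61  0.04] w -0.0 q [-0.03  0.14  1.68 -0.01  1.3   0.67]
t -440 rear [412.3 438.4] cheek  stone near 477.0
t -335 rear [412.6 438.6] cheek [457.7 457.8] stone near 477.1
```

>>> play_rows(motion=[[[-1, 0.06, 0, 0.1, 0], [-1, 0.06, 0, 0.1, 0], [-1, 0.06, 0, 0.1, 0], [-1, 0.06, 0, 0.1, 0], [-1, 0.06, 0, 0.1, 0]]])

```text
time: 8.55
eef_pos: [0.5425, 0.0572, 0.1183]
orientation: [2.832, 1.316, 0.021]
wrist_force: [-9.6, -1.2, 16.2]
width: 0.0004
```

```bash
python3 -c "
from h import *
prof(); c=camera('scene'); cv2.imwrite('pics/s2.png',cv2.resize(c['frame'][90:230,200:360],(686,600),interpolation=cv2.INTER_CUBIC))
"
```

```text
t 8.55 s,t,z [ 393.9 -377.4  118.3] shift cm [ 0.61 -0.04  0.04] turn 0.05 tilt [ 0.0204 -0.0115]
F s,t,z [-7.14  6.59 16.18] tau [-0.17  1.63 -0.01] w 0.0004 q [-0.03  0.14  1.68 -0.01  1.3   0.67]
t -440 rear [414.2 439.5] cheek [459.7 460. ] stone near 478.9
t -335 rear [414.5 439.5] cheek [459.6 459.7] stone near 479.1
```

View pics/s2.png

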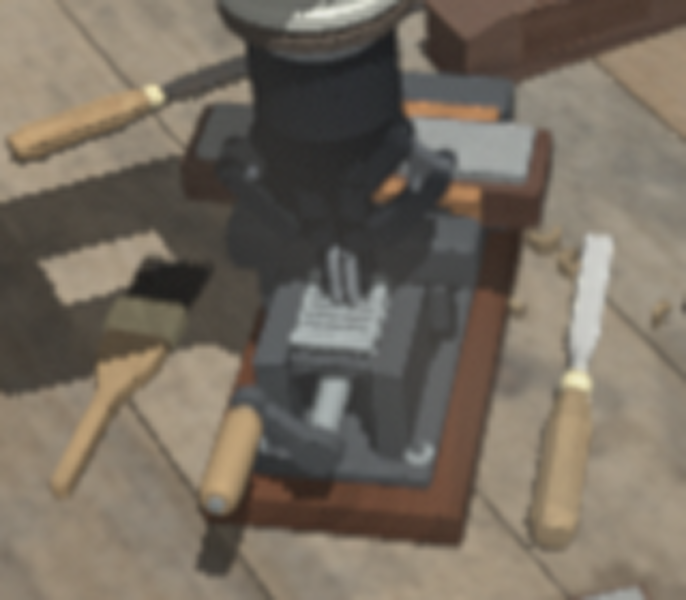

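The crop shows the fingers pressing the paddle at (345,285) with the jaw up to the stone. The back cheek's far side is still largely hidden, so I'm relying on force.

>>> play_rows(motion=[[[-1, 0.06, 0, 0.1, 0], [-1, 0.06, 0, 0.1, 0], [-1, 0.06, 0, 0.1, 0], [-1, 0.06, 0, 0.1, 0], [-1, 0.06, 0, 0.1, 0]]])

```text
time: 9.15
eef_pos: [0.5433, 0.0581, 0.1183]
orientation: [2.83, 1.314, 0.02]
wrist_force: [-12.7, -4.6, 18.2]
width: 0.0002
```

```bash
python3 -c "
from h import *
prof()
c=camera('scene'); W=cloud(c); X=W@EX*1e3; Y=W@EY*1e3; Z=W[...,2]; hsv=cv2.cvtColor(c['frame'],cv2.COLOR_BGR2HSV)
k=(Y>-450)&(Y<-415)
b=k&(X>515)&(X<560)&(hsv[...,1]>130)&(hsv[...,2]>110); print('scene back cheek',b.sum(),np.percentile(X[b],[2,50,98]),np.median(Z[b]))
g=k&(X>440)&(X<540)&(Z>.138)&(Z<.15)&(hsv[...,1]<70); print('stone',g.sum(),np.percentile(X[g],[2,98]))
"
```

```text
t 9.15 s,t,z [ 395.1 -377.5  118.3] shift cm [ 0.49 -0.05  0.03] turn 0.01 tilt [ 0.0204 -0.0141]
F s,t,z [-11.72   6.71  18.15] tau [-0.71  2.14  0.02] w 0.0002 q [-0.03  0.14  1.68 -0.01  1.3   0.68]
t -440 rear [415.2 439.6] cheek  stone near 479.8
t -335 rear [415.5 439.5] cheek [467.5 467.5] stone near 479.9Traceback (most recent call last):
  File "<string>", line 6, in <module>
    b=k&(X>515)&(X<560)&(hsv[...,1]>130)&(hsv[...,2]>110); print('scene back cheek',b.sum(),np.percentile(X[b],[2,50,98]),np.median(Z[b]))
                                                                                            ~~~~~~~~~~~~~^^^^^^^^^^^^^^^^
    return _quantile_unchecked(
        a, q, axis, out, overwrite_input, method, keepdims, weights)
    return _ureduce(a,
                    func=_quantile_ureduce_func,
    ...<5 lines>...
                    overwrite_input=overwrite_input,
                    method=method)
    r = func(a, **kwargs)
    result = _quantile(arr,
                       quantiles=q,
    ...<2 lines>...
                       out=out,
                       weights=wgt)
    slices_having_nans = np.isnan(arr[-1, ...])
                                  ~~~^^^^^^^^^
IndexError: index -1 is out of bounds for axis 0 with size 0
```

>>> play_rows(motion=[[[-1, 0.06, 0, 0.1, 0], [-1, 0.06, 0, 0.1, 0], [-1, 0.06, 0, 0.1, 0], [-1, 0.06, 0, 0.1, 0], [-1, 0.06, 0, 0.1, 0]]])

```text
time: 9.75
eef_pos: [0.5434, 0.0581, 0.1183]
orientation: [2.828, 1.311, 0.014]
wrist_force: [-11.9, -3.8, 18.6]
width: -0.0002
```

```bash
python3 -c "
from h import *
prof()
c=camera('scene'); W=cloud(c); X=W@EX*1e3; Y=W@EY*1e3; Z=W[...,2]; hsv=cv2.cvtColor(c['frame'],cv2.COLOR_BGR2HSV)
k=(Y>-447)&(Y<-415)&(Z>.1)&(Z<.16)
for x in range(440,580,4):
  q=k&(X>=x)&(X<x+4)
  if q.any(): print(x,q.sum(),np.median(Z[q]).round(3),int(np.median(hsv[q][:,1])),end=' | ')
"
```

```text
t 9.75 s,t,z [ 395.1 -377.5  118.3] shift cm [ 0.49 -0.05  0.03] turn -0.05 tilt [ 0.0185 -0.0183]
F s,t,z [-10.59   6.69  18.56] tau [-0.62  2.02  0.02] w -0.0002 q [-0.02  0.15  1.68 -0.02  1.3   0.68]
t -440 rear [415.3 439.6] cheek [471.5 471.5] stone near 479.8
t -335 rear [415.4 439.6] cheek  stone near 480.0
444 1 0.133 47 | 448 2 0.133 9 | 452 7 0.132 59 | 456 34 0.133 118 | 460 11 0.137 122 | 464 13 0.136 113 | 468 21 0.125 93 | 472 13 0.135 87 | 476 33 0.139 7 | 480 14 0.142 6 | 484 10 0.144 5 | 488 5 0.143 5 | 492 12 0.143 5 | 496 11 0.143 6 | 500 15 0.143 6 | 504 11 0.143 6 | 508 15 0.143 6 | 512 12 0.143 5 | 516 14 0.143 5 | 520 9 0.142 21 | 528 1 0.139 87 | 532 11 0.137 105 | 536 15 0.137 118 | 540 8 0.136 69 | 544 12 0.136 46 | 548 15 0.137 11 | 552 9 0.137 13 | 556 18 0.136 16 | 560 12 0.137 14 | 564 11 0.137 14 | 568 11 0.137 11 | 572 7 0.136 14 | 576 2 0.134 10 |
```

>>> play_rows(motion=[[[-1, 0.1, 0, 0.1, 0], [-1, 0.1, 0, 0.1, 0], [-1, 0.1, 0, 0.1, 0], [-1, 0.1, 0, 0.1, 0], [-1, 0.08, 0, 0.1, 0]]])

```text
time: 10.35
eef_pos: [0.5435, 0.0583, 0.1184]
orientation: [2.825, 1.308, 0.004]
wrist_force: [-15.1, -5.5, 18.3]
width: 0.0003
```

```bash
python3 -c "
from h import *
prof()"
```

```text
t 10.35 s,t,z [ 395.3 -377.5  118.4] shift cm [ 0.47 -0.05  0.04] turn -0.12 tilt [ 0.014  -0.0249]
F s,t,z [-13.95   7.95  18.31] tau [-0.83  2.33  0.  ] w 0.0003 q [-0.02  0.15  1.67 -0.03  1.31  0.69]
t -440 rear [415.5 439.6] cheek [471.2 471.2] stone near 479.8
t -335 rear [415.7 439.6] cheek  stone near 480.0
```

>>> play_rows(motion=[[[-1, 0.05, 0, -0.2, 0], [-1, 0.03, 0, -0.4, 0], [-1, 0, 0, -0.5, 0], [-1, 0, 0, -0.8, 0], [-1, -0.1, 0, -1.5, 0]]])

```text
time: 10.9
eef_pos: [0.5425, 0.0591, 0.1539]
orientation: [2.826, 1.307, 0.003]
wrist_force: [0.8, -0.8, 0.5]
width: 0.0001
```

```bash
python3 -c "
from h import *
prof()"
```

```text
t 10.9 s,t,z [ 395.3 -376.2  153.9] shift cm [ 0.51 -0.02  3.58] turn -0.16 tilt [ 0.0135 -0.0243]
F s,t,z [-0.11 -1.16  0.51] tau [-0.01  0.03  0.01] w 0.0001 q [-0.02  0.12  1.63 -0.02  1.38  0.69]
t -440 rear [413.7 439.4] cheek  stone near 480.1
t -335 rear [413.9 439.5] cheek [469.8 469.8] stone near 480.2
```

>>> play_rows(motion=[[[-1, -0.5, 0, -4, 0], [-1, -4, -1, -1, 0], [-1, -4, -1, 0, 0], [0.2, -2.5, -1, 0, 0], [0.2, 0, 0, 0, 0]]])

```text
time: 11.45
eef_pos: [0.446, -0.0061, 0.2093]
orientation: [2.822, 1.307, 0.01]
wrist_force: [1.1, 0.7, 0.8]
width: 0.0282
```

```bash
python3 -c "
from h import *
go(268,-342,180)
look('pics/t3.png')
for n in('top','wrist'):
  c=camera(n); W=cloud(c); X=W@EX*1e3; Y=W@EY*1e3; Z=W[...,2]; hsv=cv2.cvtColor(c['frame'],cv2.COLOR_BGR2HSV)
  k=(X>215)&(X<330)&(abs(Y+377)<70)&(Z>.06)&(Z<.15)&(hsv[...,1]>70); 
  if k.sum()>20: print(n,k.sum(),np.percentile(X[k],[2,50,98]).round(1),np.percentile(Y[k],[2,50,98]).round(1),np.percentile(Z[k],[5,50,97]).round(3))
  j=(abs(Y+377)<65)&(abs(Y+377)>30)&(Z>.138)&(Z<.144)&(X>380)&(X<450)&(hsv[...,1]<80); 
  if j.any(): print(n,'jaw',np.percentile(X[j],[1,50,99]).round(1))
"
```

```text
t 11.45 s,t,z [ 283.2 -344.6  209.3] shift cm [-1.5  -0.35  2.93] turn -0.09 tilt [ 0.0187 -0.0257]
F s,t,z [ 1.23 -0.4   0.84] tau [ 0.01  0.   -0.01] w 0.0282 q [-0.17 -0.13  1.76 -0.02  1.48  0.53]
front cheek s [458.1 469.8] 359
stone [ 503.5 -369.7] [194.8  50.9] 89.63
top jaw [412.  426.7 446.3]
wrist 2238 [241.2 271.9 298.2] [-350.1 -340.1 -330. ] [0.114 0.12  0.122]
```

View pics/t3.png

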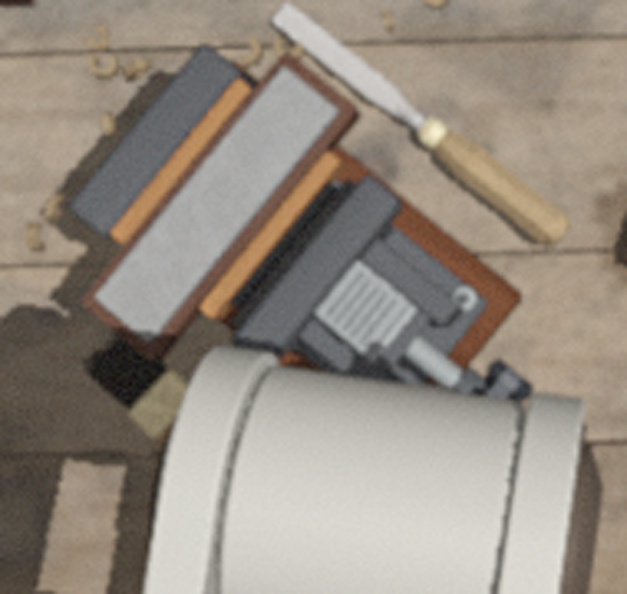

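The crop shows the stone square against the back cheek, with the moving cheek snug on it along its length and the paddle up.

>>> play_rows(motion=[[[0.3, -0.7, -0.15, 1, 0], [0.3, -0.6, -0.15, 1.5, 0], [0.3, -0.1, 0, 1.5, 0], [0.3, 0, 0, 1, 0], [0.3, 0, 0, 0, 0]]])

```text
time: 12.1
eef_pos: [0.4383, -0.0143, 0.1535]
orientation: [2.822, 1.315, 0.005]
wrist_force: [0.2, -0.6, 0.7]
width: 0.0556
```

```bash
python3 -c "
from h import *
go(269,-341,92)
"
```

```text
t 12.1 s,t,z [ 272.  -344.1  153.5] shift cm [-0.24 -0.47  6.14] turn 0.16 tilt [ 0.015  -0.0242]
F s,t,z [-0.29 -0.56  0.71] tau [-0.01  0.03  0.02] w 0.0556 q [-0.19 -0.11  1.86 -0.02  1.37  0.51]
```

>>> play_rows(motion=[[[0.3, -0.2, -0.45, 0.8, 0], [0.3, 0, 0, 1.5, 0], [0.3, 0, 0, 1.5, 0], [0.3, 0, 0, 1.4, 0], [0.3, 0, 0, 0.5, 0]]])

```text
time: 12.6
eef_pos: [0.4346, -0.0136, 0.0946]
orientation: [2.82, 1.317, 0.008]
wrist_force: [0.0, 0.1, 0.8]
width: 0.0553
```

```bash
python3 -c "
from h import *
go(269,-341,92)
wl('pics/w4.png')
"
```

```text
t 12.6 s,t,z [ 270.1 -340.7   94.6] shift cm [-0.11  0.02  0.26] turn 0.24 tilt [ 0.0168 -0.0245]
F s,t,z [0.11 0.06 0.84] tau [-0.03 -0.02  0.04] w 0.0553 q [-0.19 -0.07  1.95 -0.02  1.24  0.51]
jaw 1106 s [272.4 282.5 284.7] t [-394.3 -305.2]
```

View pics/w4.png

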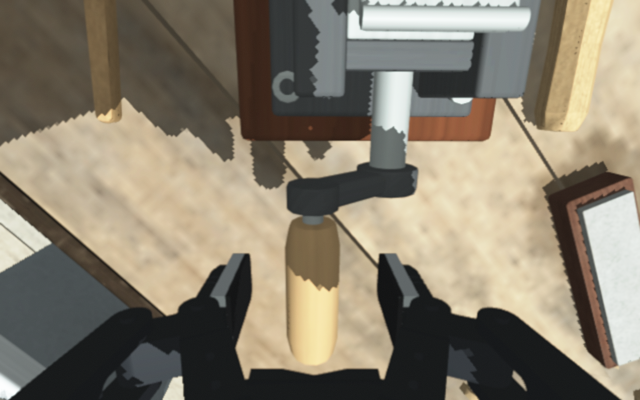

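The knob (313,290) sits centred between the open pads, with the crank arm well clear at row 190. Pinching.

>>> play_rows(motion=[[[-1, 0, 0, 0.2, 0], [-1, 0, 0, 0.05, 0], [-1, 0, 0, 0, 0], [-1, 0, 0, 0, 0], [-1, 0, 0, 0, 0]]], squeeze=40)

```text
time: 13.15
eef_pos: [0.4347, -0.0134, 0.0931]
orientation: [2.82, 1.317, 0.008]
wrist_force: [1.0, -0.5, -5.7]
width: 0.0203
```

```bash
cat >> h.py <<'E'
def crank(s0=0):
    go(269,-341,92); p=state()["eef_pos"]; y=p@EY*1e3+377.3; z=p[2]*1e3+s0-82
    print("crank ang",np.arctan2(z,y).round(3),"r",np.hypot(y,z).round(1))
E
python3 -c "
from h import *
crank(19)"
```

```text
t 13.15 s,t,z [ 270.3 -340.7   93.1] shift cm [-0.13  0.02  0.11] turn 0.25 tilt [ 0.0174 -0.0244]
F s,t,z [ 0.26 -1.08 -5.7 ] tau [ 0.03 -0.17 -0.06] w 0.0203 q [-0.19 -0.06  1.95 -0.02  1.23  0.51]
crank ang 0.688 r 47.3
```

```bash
cat >> h.py <<'E'
def arc(dth,n=5,s0=17,r=45.):
    x=state(); p=x["eef_pos"]; M=R.from_rotvec(x["orientation"]).as_matrix(); F=x["wrist_force"]
    y=p@EY*1e3+377.3; z=p[2]*1e3+s0-82; th=np.arctan2(z,y)%(2*np.pi)
    ft=-(F@EY)*np.sin(th)+F[2]*np.cos(th)
    print("t",round(x["time"],2),"th",th.round(3),"r",np.hypot(y,z).round(1),"s",round(p@EX*1e3,1),"Ftan",ft.round(2),"Frad",((F@EY)*np.cos(th)+F[2]*np.sin(th)).round(2),"Fs",(F@EX).round(2),"w",round(float(x["width"]),4))
    q=np.array([y,z])
    for i in range(n):
        a=th+dth*(i+1); g=r*np.array([np.cos(a),np.sin(a)]); d=g-q; q=g
        print(((M.T@((d[0]*EY+np.array([0,0,d[1]])+dth*12/6.283*EX)))/10).round(2).tolist())
E
python3 -c "
from h import *
arc(.12)"
```

```text
t 13.15 th 0.655 r 46.1 s 270.3 Ftan -3.87 Frad -4.33 Fs 0.26 w 0.0203
[0.02, 0.45, -0.33]
[0.02, 0.41, -0.35]
[0.02, 0.45, -0.3]
[0.02, 0.48, -0.24]
[0.02, 0.51, -0.18]
```

>>> play_rows(motion=[[[-1, 0.02, 0.4, -0.35, 0], [-1, 0.02, 0.42, -0.35, 0], [-1, 0.02, 0.45, -0.3, 0], [-1, 0.02, 0.48, -0.24, 0], [-1, 0.02, 0.51, -0.18, 0]]])

```text
time: 13.65
eef_pos: [0.4527, -0.0274, 0.1069]
orientation: [2.822, 1.318, 0.005]
wrist_force: [2.4, 2.8, -21.7]
width: 0.0203
```

```bash
python3 -c "
from h import *
arc(.12)"
```

```text
t 13.65 th 1.252 r 44.2 s 271.3 Ftan -6.78 Frad -20.65 Fs 3.72 w 0.0203
[0.02, 0.5, -0.21]
[0.02, 0.54, -0.06]
[0.02, 0.54, 0.0]
[0.02, 0.54, 0.07]
[0.02, 0.52, 0.13]
```

>>> play_rows(motion=[[[-1, 0.02, 0.52, -0.08, 0], [-1, 0.02, 0.54, 0.02, 0], [-1, 0.02, 0.54, 0.08, 0], [-1, 0.02, 0.54, 0.12, 0], [-1, 0.02, 0.52, 0.18, 0]]])

```text
time: 14.15
eef_pos: [0.4742, -0.0444, 0.1049]
orientation: [2.825, 1.32, 0.0]
wrist_force: [-6.8, 8.6, -10.7]
width: 0.0205
```

```bash
python3 -c "
from h import *
arc(.12,s0=18.5)"
```

```text
t 14.15 th 1.887 r 43.5 s 272.2 Ftan -6.92 Frad -13.47 Fs 2.17 w 0.0205
[0.02, 0.55, 0.07]
[0.02, 0.47, 0.27]
[0.02, 0.43, 0.32]
[0.02, 0.39, 0.37]
[0.03, 0.35, 0.41]
```

>>> play_rows(motion=[[[-1, 0.02, 0.5, 0.22, 0], [-1, 0.02, 0.46, 0.29, 0], [-1, 0.02, 0.42, 0.33, 0], [-1, 0.02, 0.38, 0.38, 0], [-1, 0.03, 0.33, 0.42, 0]]])

```text
time: 14.65
eef_pos: [0.49, -0.0566, 0.0889]
orientation: [2.831, 1.323, -0.007]
wrist_force: [-10.7, 7.9, -2.0]
width: 0.0208
```

```bash
python3 -c "
from h import *
arc(.12,s0=18.5)"
```

```text
t 14.65 th 2.493 r 42.1 s 273.0 Ftan -6.43 Frad -11.77 Fs -0.83 w 0.0208
[0.02, 0.53, 0.28]
[0.03, 0.24, 0.48]
[0.03, 0.18, 0.51]
[0.03, 0.12, 0.53]
[0.03, 0.05, 0.54]
```

>>> play_rows(motion=[[[-1, 0.02, 0.28, 0.42, 0], [-1, 0.03, 0.22, 0.48, 0], [-1, 0.03, 0.15, 0.51, 0], [-1, 0.03, 0.08, 0.53, 0], [-1, 0.03, 0.02, 0.54, 0]]])

```text
time: 15.15
eef_pos: [0.4966, -0.0613, 0.0664]
orientation: [2.833, 1.325, -0.011]
wrist_force: [-9.6, 3.5, 5.5]
width: 0.0208
```

```bash
python3 -c "
from h import *
arc(.12,s0=18.5,r=42.5)"
```

```text
t 15.15 th 3.072 r 41.7 s 273.8 Ftan -6.13 Frad -9.14 Fs -3.52 w 0.0208
[0.03, 0.08, 0.5]
[0.03, -0.06, 0.51]
[0.03, -0.12, 0.49]
[0.03, -0.18, 0.48]
[0.03, -0.24, 0.45]
```

>>> play_rows(motion=[[[-1, 0.03, 0, 0.5, 0], [-1, 0.03, -0.07, 0.51, 0], [-1, 0.03, -0.13, 0.49, 0], [-1, 0.03, -0.19, 0.48, 0], [-1, 0.03, -0.25, 0.45, 0]]])

```text
time: 15.65
eef_pos: [0.4949, -0.0589, 0.0466]
orientation: [2.829, 1.323, -0.009]
wrist_force: [-5.0, -3.9, 8.3]
width: 0.0201
```

```bash
python3 -c "
from h import *
arc(.1,s0=18.5,r=42.5)"
```

```text
t 15.65 th 3.552 r 42.2 s 274.5 Ftan -7.05 Frad -4.47 Fs -6.24 w 0.0201
[0.03, -0.17, 0.39]
[0.03, -0.23, 0.36]
[0.03, -0.27, 0.33]
[0.02, -0.3, 0.3]
[0.02, -0.33, 0.27]
```

>>> play_rows(motion=[[[-1, 0.03, -0.19, 0.38, 0], [-1, 0.03, -0.24, 0.36, 0], [-1, 0.03, -0.28, 0.34, 0], [-1, 0, 0, 0, 0], [-1, 0, 0, 0, 0]]])

```text
time: 16.15
eef_pos: [0.4933, -0.0573, 0.0413]
orientation: [2.821, 1.32, -0.005]
wrist_force: [-7.3, 3.9, 1.2]
width: 0.0204
```

```bash
python3 -c "
from h import *
arc(.1,s0=18.5,r=42.5)"
```

```text
t 16.15 th 3.689 r 42.7 s 274.6 Ftan 3.16 Frad -7.52 Fs -1.74 w 0.0204
[0.03, -0.27, 0.33]
[0.03, -0.28, 0.32]
[0.03, -0.31, 0.29]
[0.02, -0.34, 0.26]
[0.02, -0.36, 0.22]
```

>>> play_rows(motion=[[[-1, 0.03, -0.27, 0.35, 0], [-1, 0.03, -0.29, 0.33, 0], [-1, 0, 0, 0, 0], [-1, 0, 0, 0, 0], [-1, 0, 0, 0, 0]]])

```text
time: 16.65
eef_pos: [0.4928, -0.0568, 0.0399]
orientation: [2.815, 1.317, -0.0]
wrist_force: [-7.0, 3.0, -0.3]
width: 0.0209
```

```bash
python3 -c "
from h import *
arc(.1,s0=18.5,r=42.5); go(269,-341,92)"
```

```text
t 16.65 th 3.725 r 42.9 s 274.7 Ftan 4.25 Frad -5.94 Fs -2.22 w 0.0209
[0.03, -0.29, 0.31]
[0.03, -0.29, 0.31]
[0.03, -0.32, 0.28]
[0.02, -0.35, 0.24]
[0.02, -0.37, 0.21]
t 16.65 s,t,z [ 274.7 -413.1   39.9] shift cm [-0.6  -7.05 -5.43] turn 0.33 tilt [ 0.0143 -0.031 ]
F s,t,z [-2.22  7.3  -0.27] tau [ 0.57  0.99 -0.13] w 0.0209 q [-0.25  0.13  1.88 -0.03  1.12  0.46]
```

>>> play_rows(motion=[[[0.2, 0, 0, 0, 0], [0.2, 0, 0, 0, 0], [0.2, 0, 0, 0, 0], [0.2, 0, 0, 0, 0], [0.2, 0, 0, -0.5, 0]]])

```text
time: 17.15
eef_pos: [0.4958, -0.0584, 0.0475]
orientation: [2.81, 1.315, 0.006]
wrist_force: [-0.2, -0.6, -0.1]
width: 0.0512
```

```bash
python3 -c "
from h import *
go(230,-413,210)"
```

```text
t 17.15 s,t,z [ 275.4 -416.3   47.5] shift cm [ -4.75   0.24 -16.19] turn 0.33 tilt [ 0.0201 -0.0336]
F s,t,z [-0.55 -0.24 -0.05] tau [-0.01  0.03  0.03] w 0.0512 q [-0.25  0.12  1.87 -0.03  1.13  0.45]
```

>>> play_rows(motion=[[[0.2, 0, -0.2, -1.5, 0], [0.2, 0, 0, -2.5, 0], [0.2, 0, 0, -3, 0], [0.2, 0, 0, -3.5, 0], [0.2, -0.5, 0, -3.5, 0]]])

```text
time: 17.65
eef_pos: [0.4863, -0.0555, 0.19]
orientation: [2.814, 1.317, -0.002]
wrist_force: [0.1, 0.5, -0.9]
width: 0.0515
```

>>> play_rows(motion=[[[0.2, -2, 2, -2, 0], [0.2, -3, 3, 0, 0], [0.2, -3, 3, 0, 0], [0.2, -3, 3, 0, 0], [0.2, 0, 0, 0, 0]]])

```text
time: 18.15
eef_pos: [0.5017, -0.215, 0.2258]
orientation: [2.803, 1.318, 0.011]
wrist_force: [-0.3, 0.4, 1.3]
width: 0.0511
```

```bash
python3 -c "
from h import *
go(269,-341,92); look()
c=camera('top'); cv2.imwrite('pics/t5.png',cv2.resize(c['frame'][130:310,140:330],(627,594),interpolation=cv2.INTER_CUBIC))
W=cloud(c); X=W@EX*1e3; Y=W@EY*1e3; Z=W[...,2]; hsv=cv2.cvtColor(c['frame'],cv2.COLOR_BGR2HSV)
k=(X>230)&(X<310)&(Y>-440)&(Y<-390)&(Z>.03)&(Z<.1)&(hsv[...,1]>70); print('knob',k.sum(),np.percentile(X[k],[2,50,98]).round(1),np.percentile(Y[k],[2,50,98]).round(1),np.percentile(Z[k],[50,97]).round(3)) if k.sum() else 0
W0=np.load('W0.npy'); d=np.abs(W[...,2]-W0[...,2]); 
f0=np.load('top0.npz')['frame']; df=cv2.absdiff(f0,c['frame']).max(2); cv2.imwrite('pics/diff.png',df)
"
```

```text
t 18.15 s,t,z [ 159.6 -522.   225.8] shift cm [ 11.28 -18.54  12.45] turn 0.57 tilt [ 0.0254 -0.037 ]
F s,t,z [0.12 0.44 1.3 ] tau [ 0.02  0.04 -0.  ] w 0.0511 q [-0.53  0.07  1.54 -0.02  1.49  0.16]
front cheek s [459.3 469.8] 307
stone [ 503.4 -369.9] [194.6  51.1] 90.0
knob 245 [245.9 273.5 301.1] [-425.4 -415.  -404.8] [0.069 0.074]
```

View pics/t5.png

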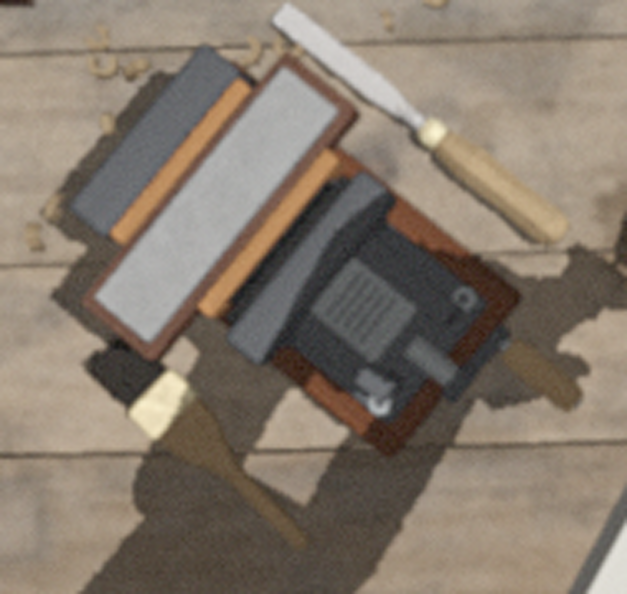

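The stone is flush and square between the cheeks, the crank knob is at about 3.6 rad on the far side, and the chisels and brush haven't moved. The robot is clear, so I'm handing in.

```bash
python3 -c "
from h import *
print(sign_off())"
```

```text
the job is handed in; nothing more can be done
None
```

The larger oilstone is clamped square in the vise. I handed the job in at about 18 s of the 61 s allowed, with the gripper clear of everything. The job reports no verdict, so this rests on my own checks.

- **Jaw:** I pressed the paddle down (about 15–18 N) and slid the jaw up in small steps. The stone squared itself on the way. The jaw then stalled against the back cheek, and a slightly firmer push (about 14 N) moved it no further. I lifted off straight up so the paddle came up and locked the jaw.
- **Crank:** I pinched the knob and turned it clockwise from about 0.68 rad to about 3.6–3.7 rad, then let go. The force at the knob rose from about 4 N to about 7 N.
- **Last checks:** The final top view shows the stone within measuring error of square to the vise. The front cheek lies along its length, and there is no visible gap at the back cheek. Chisel 1 and the glue brush lie where they were in the crop I viewed. Chisel 2 was outside that crop; the arm never went near it.

**Less certain or in disagreement:**
- **Crank turn:** it came out at about 2.9–3.0 rad, a little under a full half turn. The final picture suggests the lower figure and the arm pose the higher.
- **Clamping force:** I estimate 55–65 N from the knob force and did not measure it directly.
- **Wrist camera:** close to the vise it read several mm farther along the vise than I expected from the fingers. I judged contact by force instead.

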